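# Clear the scraper and inspect the inlaid star through the hand lens

## Task

Put away the scraper that lies across the inlaid panel: slide it blade first, fully home, into the empty slot of the blade block and let go of it. Then pick up the hand lens and hold it level over the middle of the inlaid star at the centre of the panel, at the lens's focal height, which is marked by the top end of the upright rule of the small square behind the panel. Finish while still holding the lens there, clear of everything else, and leave the square and the other tools where they are.

Things in the scene. Friction and masses are not known exactly. Their poses are not given: they have to be found in the camera images.
- scraper: Scraper lying flat on the panel, blade over the star, grip to the robot. Origin: on its flat underside, mid-width, at the shoulder between grip and blade; +x to the blade's tip, +z up. Steel blade x 0..100 mm, 50 wide, 3 thick. Grip x -90..0, 22 wide, z 3..21 (a 20 wide tang below it). 130 to 250 g, centre of mass near x = +15. Underside at first 24 above the bench.
- block: Blade block, wood, fixed: 130 (x) by 190 (y) by 43 mm high, front to -x. Origin: centre of its underside. Two level slots open to the front, floor 16 mm up, 9 high: the one at y = +42 (56 wide) is empty; the one at y = -50 (36 wide) holds a chisel, its handle 23 thick, top 39 up, out to x = -150. The roof over each slot is set back: from x = -65 to -45 the slot is an open-topped bay of its width.
- slot (a point): Mouth of the empty slot: mid-width, on its floor, below the front edge of its roof (block x -45, y +42, z 16 mm). +x inward, z up. Slot 56 mm wide, 9 high, 102 deep from here; the open bay is 20 mm in front of it. Fully home, the scraper's origin is at this point: the end of its grip, taller than the slot, meets the roof's edge.
- panel: The dark wooden panel with pale inlay on a thin black non-slip mat, fixed on the bench: 160 (x) by 200 (y) mm, its flat top 24 mm above the bench; mat 180 by 220 by 2 mm. Origin: centre of the mat's underside.
- star (a point): Middle of the eight-pointed inlaid star (52 mm across, pale, flush) at the centre of the panel's top, 24 mm above the bench. The other inlays are winding stems with leaves and corner dots.
- loupe: Hand lens: round lens in a brass rim (72 mm across, 12 high) with a straight dark wooden handle, lying flat on the bench between panel and block, handle to the robot. Origin: underside, below the lens's centre; +z up, square to the lens. Handle along -x: neck x -35..-57 mm, wooden part x -55..-153, 18 wide, 16 high (z 0..16). 80 to 130 g, centre of mass near x = -33.
- lens_centre (a point): Centre of the lens, 6 mm above the underside of its rim; axes as loupe.
- square: Small combination square standing on its head on the bench just behind the panel (away from the robot), loose, 230 g: dark cast head 16 (x) by 68 (y) by 38 mm high, and in it an upright steel rule 19 mm wide, 2 thick. Origin: centre of the head's underside; the rule stands at y = -17 mm.
- rule_top (a point): Middle of the rule's top end, 100 to 122 mm above the bench: the mark of the focal height (the lens's centre, lens_centre, belongs level with it). Its z points up. The rule is clamped in the head.
- mallet: Bystander: round wooden carver's mallet standing on its head, 230 mm high, 90 mm across. Origin: centre of its underside.
- plane: Bystander: small steel block plane, 160 by 50 by 50 mm. Origin: centre of its underside.
- awl: Bystander: awl with black handle lying on the bench, 140 mm long, 24 mm high, spike to +x. Origin: under the front end of its handle.
- pencil: Bystander: flat carpenter's pencil, 170 mm long, 8 mm high, lying at the robot's left. Origin: under its middle.
- brush_pot: Bystander: white pot with brushes, 80 mm across, 210 mm high. Origin: centre of its underside.
- gouge: Bystander: carving gouge lying on the bench beyond the task's things, 215 mm long, 22 mm high, blade to +x. Origin: under the front end of its handle.
- glue: Bystander: white glue bottle, 54 mm across, 150 mm high, standing. Origin: centre of its underside.
Not all that is in view belongs to the job. Leave any orange or purple look-alike of the scraper alone.

How it is judged:
On the way, in this order (a step that is already met when the one before it is completed fails the run):
1. the scraper lies fully home in the empty slot and the gripper has let go of it (x of scraper in the frame of slot between -0.008 and 0.006 m and y of scraper in the frame of slot between -0.006 and 0.006 m and z of scraper in the frame of slot between -0.004 and 0.007 m and angle between the x axis of scraper and the x axis of slot, either way round below 0.105 rad and contact force between scraper and the fingers below 0.05 N), for 0.2 s.
2. the hand lens is lifted off the bench in the gripper (height (world z) of loupe above 0.04 m and contact force between loupe and the fingers above 1 N), for 0.1 s.
At the end, for the whole second after the job is handed in: Scraper released in the empty slot, within 8 mm of fully home and 6 degrees of straight; lens gripped, still, touching nothing else, within 10 mm sideways of the star's middle and 10 mm of the rule top's height, level within 6 degrees; square moved less than 15 mm (all of step 1 and contact force between loupe and the fingers above 1 N and contact force between loupe and panel below 0.05 N and contact force between loupe and square below 0.05 N and contact force between loupe and block below 0.05 N and contact force between loupe and scraper below 0.05 N and horizontal distance between lens_centre and star below 0.01 m and z of lens_centre in the frame of rule_top between -0.01 and 0.01 m and angle between loupe's own z axis and vertical below 0.105 rad and linear speed of loupe below 0.02 m/s and distance of square from where it was at the start of the episode below 0.015 m and angle between square's own z axis and vertical below 0.05 rad); the arm keeps its last pose, push and grip.
It fails at once if the square is pushed more than 15 mm or tipped over (distance of square from where it was at the start of the episode above 0.015 m or angle between square's own z axis and vertical above 0.2 rad).
It fails at once if another tool on the bench is moved more than 25 mm (distance of any of mallet, plane, awl, pencil, brush_pot, gouge, glue from where it was at the start of the episode above 0.025 m).
It also fails if it takes over 67 s, if anything falls off the work surface, if the arm or the gripper's body presses on something with over 40 N, if the wrist force passes 120 N, or if a joint passes its speed limit or range.

## Robot

A 7-joint arm with a two-finger parallel gripper is mounted at the origin on the work surface. World frame = base frame: x ahead of the robot, y to its left, z up, the work surface at z = 0. Lengths are in m, angles in rad, forces in N, time in s.
With the tool pointing down it reaches from about 0.425 to 0.95 m from the base axis. Payload 4.7 kg.
Tool frame: the origin (TCP) lies midway between the tips of the shut fingers; the grasp point (between the pads) lies 19 mm behind it; z points along the fingers, y is the line along which they close (so a half turn about z gives the same grasp; the last joint's range is limited). The gripper opens to 85 mm and grips with 20 to 120 N. Pads are 22 mm wide; open, the fingers measure 114 mm over their backs; the gripper's body (76 mm by 85 mm) begins 54 mm behind the grasp point. The pads swing forward as they close: fully open they stand 13 mm farther back than shut.
Start: joints at [1.276, 0.469, -0.049, 1.532, 0.024, 1.141, -0.082], TCP at [0.177, -0.651, 0.231] pointing down, gripper open.
Joint ranges: [-2.59, 2.59], [-0.33, 1.99], [-1.39, 1.29], [0.1, 2.45], [-1.04, 4.18], [0.21, 1.99], [-2.66, 2.66]. Speed limits (rad/s): [2.57, 2.57, 3.14, 3.14, 3.14, 3.14, 3.14].

## Interface

Orientations are given as a rotation vector (axis times angle).
In Python, from plant import status, viewer, workorder gives the robot as it stands.
- The arm moves only by the shell command python3 -m handwheel 'ROWS' [OPENING] [FORCE]. ROWS is JSON, a list of rows, each an object with "xyz": the shift along the tool's x, y, z normalised to -1 to 1, where 1 is 0.02 m, a list of three; "turn": the turn, a rotation vector about the tool's x, y, z normalised to -1 to 1, where 1 is 5 degrees, a list of three. In form: [{"xyz": [x, y, z], "turn": [wx, wy, wz]}, ...]. A call has 1 to 8 rows; each row shifts and turns the commanded pose from where the row before left it, along the tool's axes as they then stand; what a row does not reach is not made up. A row lasts 1/10 s, in which the tool goes at most 50 mm and 8.59 degrees, less where a joint would pass 70% of its speed; a pose out of reach is approached as far as the arm can. A call with a number of a shift or a turn outside -1 to 1 is refused whole. A call with a gripper value outside its range is refused whole. OPENING is the opening, from 0 (shut) to 1 (fully open), set as the call begins (- or left out, the last holds). The fingers move at their own pace and stop on an object; FORCE is the grip in N (left out, the last holds). Time passes only in rows, so rows that do not move let the fingers close. It gives the time, the measured TCP pose, the force, the opening and the grip force at its end, in the units of the state.
- status.state(): the state, without advancing time (a new reading comes with each control period).
- viewer.get_image(name): name is "scene" or "top" or "wrist"; returns a dict with "pixels" (400x640x3 uint8, red, green, blue), "fx", "fy", "cx", "cy" (pixels), "k1" (the pictures are not rectified: a ray, as slopes to the right and down, at radius r is drawn at 1 + k1 r^2 times it, then the intrinsics apply), "rvec" (rotation vector, rad) and "tvec" (3), from world to camera coordinates, as OpenCV has them; the wrist camera has in their place "mount" (4x4, takes a point from camera to tool coordinates, whose origin is the TCP and whose axes are the flange's). Camera axes: x right, y down, z forward; pixel columns grow to the right and rows downward; lengths in m; the calibration is good to about 2 mm. A picture is of the moment at which its call begins: read the wrist's pose just before it. There is no depth.
- workorder.close_job(): hands the job in; it is judged then, once.
The state is a dict: "time": time; "qpos": joint angles; "joint_velocities": joint speeds; "joint_torque": joint torques, N m; "tcp_pos": TCP position; "ee_rot": TCP orientation; "contact_force": force on the tool from outside, world axes, zero at the start; "torque": the same for the moment, N m; "grip_width": finger opening in m; "grasp_force": force on a finger pad.
Only numpy, scipy, OpenCV 4.12 (cv2) and the standard library are available. Lean on these libraries where they do the work, as an engineer would, in place of code of your own. Each camera call takes 0.05 s, during which the arm holds its last target. There are 200 camera calls.

## Working session

There is one attempt and no reset: what is moved stays moved. The work goes in short steps, Python scripts to look and compute and a shell command to move; the robot and the scene stay as the last step left them, time stands still between calls to the robot, and variables do not carry over. Pictures are saved under pics/ and viewed, at most 10 in all, crops included, and the job is handed in when it is done.

```bash
ls; mkdir -p pics; cat > h.py <<'E'
import numpy as np, cv2
from scipy.spatial.transform import Rotation as R
from plant import status, viewer, workorder
def grab(name):
    s=status.state(); im=viewer.get_image(name)
    if name=='wrist':
        T=np.eye(4);T[:3,:3]=R.from_rotvec(s['ee_rot']).as_matrix();T[:3,3]=s['tcp_pos'];T=T@np.array(im['mount'])
    else:
        E=np.eye(4);E[:3,:3]=R.from_rotvec(np.ravel(im['rvec'])).as_matrix();E[:3,3]=np.ravel(im['tvec']);T=np.linalg.inv(E)
    c=dict(T=T,f=np.array([im['fx'],im['fy']]),c=np.array([im['cx'],im['cy']]),k=im['k1'])
    np.savez('cam_%s.npz'%name,**c,px=im['pixels']); return c,im['pixels']
def load(f):
    return np.load(f)
def ray(c,uv):
    d=(np.array(uv,float)-c['c'])/c['f']; p=d.copy()
    for _ in range(20): p=d/(1+c['k']*(p@p))
    v=c['T'][:3,:3]@np.r_[p,1]; return c['T'][:3,3],v/np.linalg.norm(v)
def atz(c,uv,z):
    o,v=ray(c,uv); return o+v*(z-o[2])/v[2]
def tri(obs):
    A=np.zeros((3,3));b=np.zeros(3)
    for c,uv in obs:
        o,v=ray(c,uv);P=np.eye(3)-np.outer(v,v);A+=P;b+=P@o
    return np.linalg.solve(A,b)
def proj(c,X):
    p=np.linalg.inv(c['T'])@np.r_[X,1];p=p[:2]/p[2];p=p*(1+c['k']*(p@p));return p*c['f']+c['c']
def save(px,f,box=None,s=1):
    if box: px=px[box[1]:box[3],box[0]:box[2]]
    cv2.imwrite('pics/'+f,cv2.resize(px[...,::-1],None,fx=s,fy=s,interpolation=cv2.INTER_CUBIC))
E
python3 - <<'E'
from h import *
for n in ('scene','top'):
    c,p=grab(n); save(p,n+'0.png'); print(n,c['T'].round(3),c['f'])
print(status.state())
E
```

```text
pics
scene [[-0.196  0.844 -0.499  1.322]
 [ 0.981  0.164 -0.107  0.16 ]
 [-0.009 -0.51  -0.86   1.353]
 [ 0.     0.     0.     1.   ]] [498.5732736 498.5732736]
top [[-0.012 -0.995  0.095  0.397]
 [-1.     0.011 -0.012  0.016]
 [ 0.011 -0.095 -0.995  1.861]
 [ 0.     0.     0.     1.   ]] [487.39581479 487.39581479]
{'time': 0.1, 'qpos': array([ 1.27611891,  0.46938398, -0.0486169 ,  1.5335614 ,  0.02410505,
        1.14102278, -0.08229303]), 'joint_velocities': array([ 0.00152801, -0.00208709, -0.0002231 , -0.00416054,  0.00047661,
        0.00046398,  0.00097541]), 'joint_torque': array([ 5.91938078e-04, -5.11514318e+01, -4.69303981e-02, -2.38390553e+01,
        1.07936701e-02,  4.35016540e-03,  1.69099295e-06]), 'tcp_pos': array([ 0.17718147, -0.65078543,  0.23035634]), 'ee_rot': array([-3.11213235e+00, -4.16109921e-01,  4.61600834e-04]), 'contact_force': array([-0.09145191, -1.13029348,  0.13321536]), 'torque': array([ 0.02734099,  0.02717744, -0.06445331]), 'grasp_force': 0.0, 'grip_width': 0.0852590909937388}
```

View pics/top0.png

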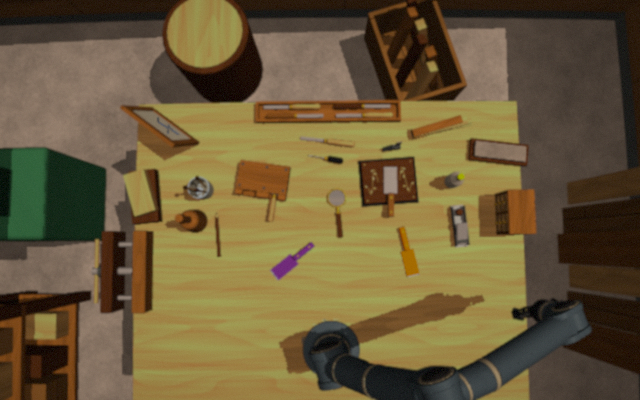

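View pics/scene0.png

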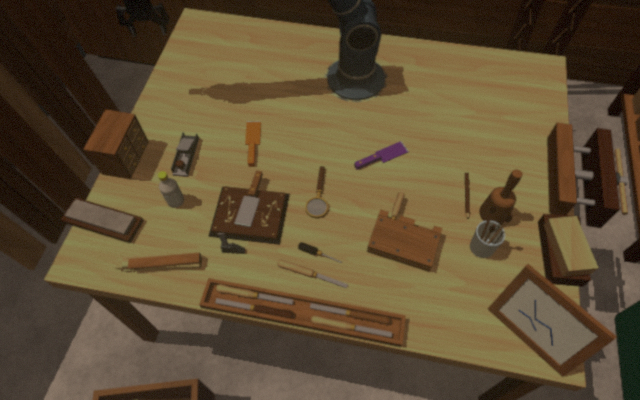

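The top view shows the panel at (388,182) with the scraper's grip pointing to (391,210). The lens is at (336,198) with its handle to (339,235), the block at (262,181) and the square near (391,146). The scene view agrees: panel (250,213), rule (222,237), lens (317,207), block (405,240).

```bash
python3 - <<'E'
from h import *
t=load('cam_top.npz');s=load('cam_scene.npz')
for n,uv,z in [('panelc',(388,182),.024),('grip end',(391,214),.03),('lens',(336,198),.01),('handle end',(339,235),.01),('blockc',(262,181),.043),('sq',(391,147),.03)]: print(n,atz(t,uv,z).round(3))
print(viewer.get_image('wrist')['mount'].round(3))
st=status.state();print(R.from_rotvec(st['ee_rot']).as_matrix().round(3))
a=cv2.resize(t['px'][140:250,225:425],None,fx=4,fy=4,interpolation=cv2.INTER_CUBIC)
cv2.imwrite('pics/topc.png',a[...,::-1])
E
```

```text
panelc [ 0.626 -0.225  0.024]
grip end [ 0.503 -0.232  0.03 ]
lens [ 0.568 -0.026  0.01 ]
handle end [ 0.427 -0.036  0.01 ]
blockc [0.632 0.252 0.043]
sq [ 0.759 -0.239  0.03 ]
[[-0.001 -0.957 -0.291  0.076]
 [ 1.    -0.001  0.     0.001]
 [-0.    -0.291  0.957 -0.143]
 [ 0.     0.     0.     1.   ]]
[[ 0.965  0.263 -0.   ]
 [ 0.263 -0.965  0.001]
 [-0.    -0.002 -1.   ]]
```

View pics/topc.png

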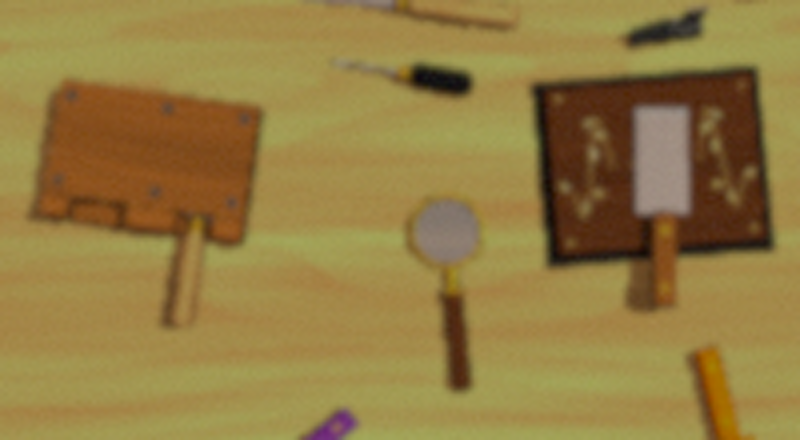

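The enlarged crop shows the empty slot's bay at crop (98,210), the lens centre at crop (445,231), the scraper blade at crop x 633–690, y 105–215, and its grip end at crop (665,300). I'll move the wrist camera over the panel for measurement.

```bash

python3 -m handwheel '[{"xyz":[1,-0.58,-0.14],"turn":[0,0,0]},{"xyz":[1,-0.58,-0.14],"turn":[0,0,0]},{"xyz":[1,-0.58,-0.14],"turn":[0,0,0]},{"xyz":[1,-0.58,-0.14],"turn":[0,0,0]},{"xyz":[1,-0.58,-0.14],"turn":[0,0,0]},{"xyz":[1,-0.58,-0.14],"turn":[0,0,0]},{"xyz":[1,-0.58,-0.14],"turn":[0,0,0]},{"xyz":[1,-0.58,-0.14],"turn":[0,0,0]}]' 1
python3 -m handwheel '[{"xyz":[1,-0.58,-0.14],"turn":[0,0,0]},{"xyz":[1,-0.58,-0.14],"turn":[0,0,0]},{"xyz":[1,-0.58,-0.14],"turn":[0,0,0]},{"xyz":[1,-0.58,-0.14],"turn":[0,0,0]},{"xyz":[1,-0.58,-0.14],"turn":[0,0,0]},{"xyz":[1,-0.58,-0.14],"turn":[0,0,0]},{"xyz":[1,-0.58,-0.14],"turn":[0,0,0]},{"xyz":[1,-0.58,-0.14],"turn":[0,0,0]}]'
python3 -m handwheel '[{"xyz":[1,-0.58,-0.14],"turn":[0,0,0]},{"xyz":[1,-0.58,-0.14],"turn":[0,0,0]},{"xyz":[1,-0.58,-0.14],"turn":[0,0,0]},{"xyz":[1,-0.58,-0.14],"turn":[0,0,0]},{"xyz":[1,-0.58,-0.14],"turn":[0,0,0]},{"xyz":[0,0,0],"turn":[0,0,1]},{"xyz":[0,0,0],"turn":[0,0,1]},{"xyz":[0,0,0],"turn":[0,0,0.4]}]'
```

```text
time: 0.95
tcp_pos: [0.3078, -0.5188, 0.2535]
ee_rot: [-3.113, -0.416, 0.0]
contact_force: [0.1, -0.1, 0.7]
grip_width: 0.0856
grasp_force: 0.0
time: 1.75
tcp_pos: [0.4378, -0.3873, 0.276]
ee_rot: [-3.114, -0.416, 0.001]
contact_force: [-0.6, -0.5, 0.2]
grip_width: 0.0853
grasp_force: 0.0
time: 2.55
tcp_pos: [0.5186, -0.3056, 0.2897]
ee_rot: [-3.14, -0.086, 0.001]
contact_force: [0.4, -0.4, -0.3]
grip_width: 0.0858
grasp_force: 0.0
```

```bash

python3 -c "
from h import *
c,p=grab('wrist');np.savez('A.npz',**c,px=p)"
python3 -m handwheel '[{"xyz":[1,-1,0],"turn":[0,0,0]},{"xyz":[1,-1,0],"turn":[0,0,0]},{"xyz":[1,-1,0],"turn":[0,0,0]},{"xyz":[1,-0.7,0],"turn":[0,0,0]},{"xyz":[1,-0.6,0],"turn":[0,0,0]},{"xyz":[1,0,0],"turn":[0,0,0]},{"xyz":[0,0,0],"turn":[0,0,0]}]'
python3 -c "
from h import *
c,p=grab('wrist');np.savez('B.npz',**c,px=p);print(c['f'])
a=np.load('A.npz')['px'];im=np.vstack([a,p]);save(im,'AB.png',None,0.75)"
```

```text
time: 3.3
tcp_pos: [0.6353, -0.2116, 0.2892]
ee_rot: [-3.139, -0.094, -0.0]
contact_force: [0.3, -1.0, -0.7]
grip_width: 0.0853
grasp_force: 0.0
[335.45115094 335.45115094]
```

View pics/AB.png

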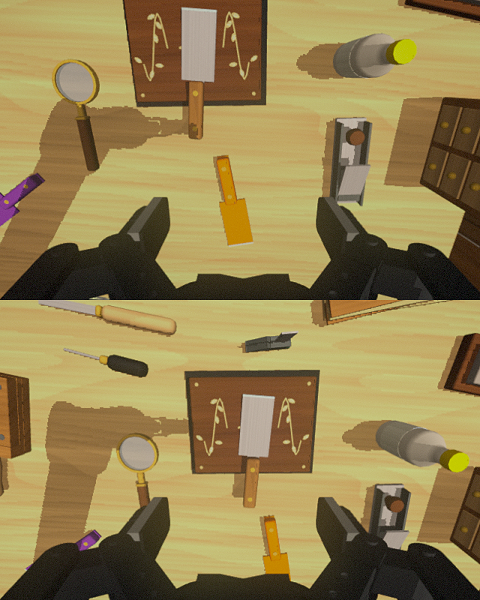

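A and B show the panel, scraper, lens and square. In B's full pixels the blade tip is about (345,127) and the grip end about (333,275). In A the lens centre is about (100,107). Next I'll take two views of the block.

```bash

python3 -m handwheel '[{"xyz":[0,-1,0],"turn":[0,0,0]},{"xyz":[0,-1,0],"turn":[0,0,0]},{"xyz":[0,-1,0],"turn":[0,0,0]},{"xyz":[0,-1,0],"turn":[0,0,0]},{"xyz":[0,-1,0],"turn":[0,0,0]},{"xyz":[0,-1,0],"turn":[0,0,0]},{"xyz":[0,-1,0],"turn":[0,0,0]},{"xyz":[0,-1,0],"turn":[0,0,0]}]'
python3 -m handwheel '[{"xyz":[0,-1,0],"turn":[0,0,0]},{"xyz":[0,-1,0],"turn":[0,0,0]},{"xyz":[0,-1,0],"turn":[0,0,0]},{"xyz":[0,-1,0],"turn":[0,0,0]},{"xyz":[0,-1,0],"turn":[0,0,0]},{"xyz":[0,-1,0],"turn":[0,0,0]},{"xyz":[0,-1,0],"turn":[0,0,0]},{"xyz":[0,0,0],"turn":[0,0,0]}]'
python3 -c "
from h import *
c,p=grab('wrist');np.savez('C.npz',**c,px=p)"
python3 -m handwheel '[{"xyz":[-1,-1,0],"turn":[0,0,0]},{"xyz":[-1,-1,0],"turn":[0,0,0]},{"xyz":[-1,-1,0],"turn":[0,0,0]},{"xyz":[-0.5,-1,0],"turn":[0,0,0]},{"xyz":[0,-1,0],"turn":[0,0,0]},{"xyz":[0,-1,0],"turn":[0,0,0]},{"xyz":[0,0,0],"turn":[0,0,0]}]'
python3 -c "
from h import *
c,p=grab('wrist');np.savez('D.npz',**c,px=p)
S={k:np.load(k+'.npz') for k in 'ABCD'}
row=[]
for k,X,w in [('A',(.57,-.228,.03),90),('B',(.57,-.228,.03),90),('C',(.5,-.03,.01),90),('C',(.58,.25,.03),130),('D',(.58,.25,.03),130)]:
    u=proj(S[k],np.array(X)).round().astype(int); x0=np.clip(u[0]-w//2-10,0,640-w-20);y0=np.clip(u[1]-w//2-15,0,400-w-30)
    row.append((k,x0,y0,w+20,w+30)); print(row[-1])
def cr(k,x,y,w,h,s): return cv2.resize(S[k]['px'][y:y+h,x:x+w],None,fx=s,fy=s,interpolation=cv2.INTER_CUBIC)
top=np.hstack([cr(*r,2.4) for r in row[:3]]);bot=np.hstack([cr(*r,1.9) for r in row[3:]])
W=max(top.shape[1],bot.shape[1])
im=np.vstack([cv2.copyMakeBorder(a,0,0,0,W-a.shape[1],cv2.BORDER_CONSTANT) for a in (top,bot)]);print(im.shape,top.shape)
cv2.imwrite('pics/comp.png',im[...,::-1])"
```

```text
time: 4.15
tcp_pos: [0.6231, -0.0519, 0.2905]
ee_rot: [3.14, 0.089, -0.0]
contact_force: [0.7, 0.2, -0.8]
grip_width: 0.0852
grasp_force: 0.0
time: 4.95
tcp_pos: [0.6147, 0.0906, 0.2906]
ee_rot: [-3.138, -0.098, 0.0]
contact_force: [-0.1, 1.5, 0.5]
grip_width: 0.0852
grasp_force: 0.0
time: 5.7
tcp_pos: [0.5391, 0.2036, 0.2904]
ee_rot: [-3.139, -0.093, -0.0]
contact_force: [-0.2, 0.2, 1.0]
grip_width: 0.0853
grasp_force: 0.0
('A', np.int64(204), np.int64(60), 110, 120)
('B', np.int64(278), np.int64(159), 110, 120)
('C', np.int64(351), np.int64(192), 110, 120)
('C', np.int64(119), np.int64(107), 150, 160)
('D', np.int64(211), np.int64(51), 150, 160)
(592, 792, 3) (288, 792, 3)
```

View pics/comp.png

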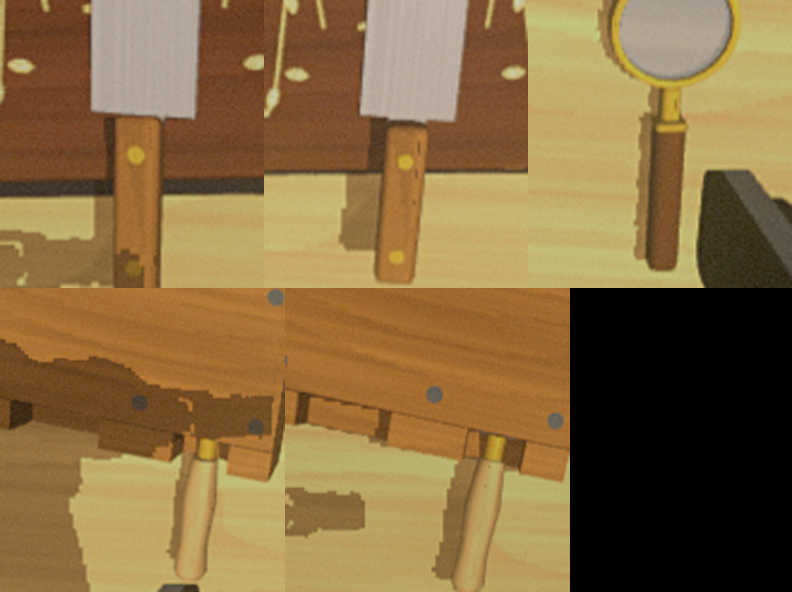

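The composite shows the scraper's blade corners and grip rivets in A and B, and the lens handle in C. In D the empty bay spans comp x 297–388 at y≈405. I'll triangulate and take a larger look at the block.

```bash
python3 - <<'E'
from h import *
A,B,C,D=[np.load(k+'.npz') for k in 'ABCD']
for n,a,b in [('bladeL',(241.9,105.4),(318,205.7)),('bladeR',(285.7,109.2),(357.6,209.8)),('riv1',(260.7,124.6),(336.8,226.5)),('riv2',(259.4,171.7),(333.4,266.1))]:
    print(n,tri([(A,a),(B,b)]).round(4),atz(A,a,.027 if n[0]=='b' else .045).round(4),atz(B,b,.027 if n[0]=='b' else .045).round(4))
for n,uv,z in [('lens C',(411.8,202),.012),('hend C',(407.3,303.7),.016),('hbeg C',(410.6,244.9),.016)]: print(n,atz(C,uv,z).round(4))
for n,uv,z in [('lens A',(100,108),.012),('hend A',(122.7,224),.016)]: print(n,atz(A,uv,z).round(4))
def cr(k,x,y,w,h,s): return cv2.resize(k['px'][y:y+h,x:x+w],None,fx=s,fy=s,interpolation=cv2.INTER_CUBIC)
for k in (C,D): print([proj(k,np.array([.632+sx*.07,.252+sy*.1,.043])).round() for sx in(-1,1) for sy in (-1,1)])
im=np.hstack([cr(C,80,50,200,250,2),cr(D,160,0,200,250,2)]);cv2.imwrite('pics/blk.png',im[...,::-1])
E
```

```text
bladeL [ 0.5857 -0.2077  0.0274] [ 0.5856 -0.2075  0.027 ] [ 0.5856 -0.2077  0.027 ]
bladeR [ 0.5838 -0.2583  0.0284] [ 0.584  -0.2584  0.027 ] [ 0.5831 -0.2582  0.027 ]
riv1 [ 0.5661 -0.2324  0.0454] [ 0.5663 -0.2326  0.045 ] [ 0.5658 -0.2323  0.045 ]
riv2 [ 0.5127 -0.2315  0.0472] [ 0.5122 -0.231   0.045 ] [ 0.5117 -0.2317  0.045 ]
lens C [ 0.5725 -0.0279  0.012 ]
hend C [ 0.4223 -0.0414  0.016 ]
hbeg C [ 0.5134 -0.0335  0.016 ]
lens A [ 0.5735 -0.0319  0.012 ]
hend A [ 0.4258 -0.044   0.016 ]
[array([271., 209.]), array([107., 199.]), array([273.,  88.]), array([91., 77.])]
[array([369., 153.]), array([196., 143.]), array([382.,  19.]), array([189.,   7.])]
```

View pics/blk.png

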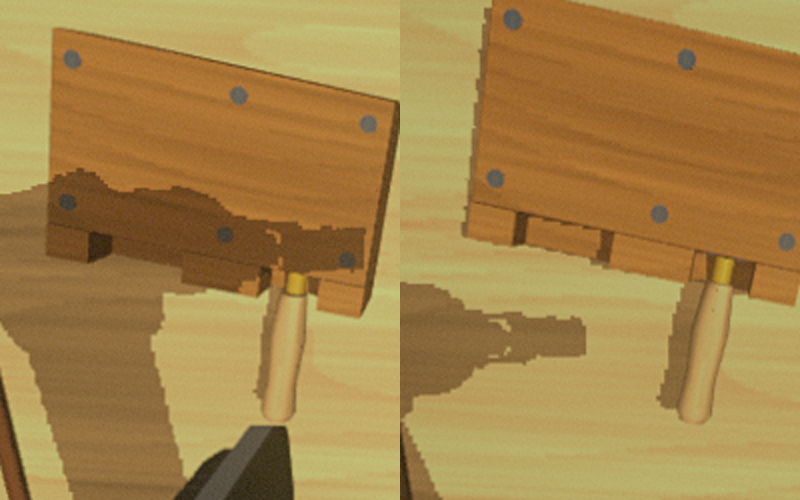

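The C/D picture (origins (80,50) and (160,0), scale 2) shows the block's back corners at C (54,28) and (397,100). The roof's front-left corner is at D (470,203). The bay's front corners are at D (516,245) and (604,262).

```bash
cat > blk.py <<'E'
from h import *
from scipy.optimize import least_squares
C,D=np.load('C.npz'),np.load('D.npz')
fc=lambda u,v:(80+u/2,50+v/2); fd=lambda u,v:(160+(u-400)/2,v/2)
print('wallz',tri([(C,fc(48,255)),(D,fd(464,236))]).round(4),tri([(C,fc(362,317)),(D,fd(797,305))]).round(4),tri([(C,fc(90,262)),(D,fd(516,245))]).round(4))
for a,b in [((72,59),(512,20)),((238,96),(686,59)),((67,202),(495,178)),((225,235),(659,214)),((346,260),(787,242))]: print('screw',tri([(C,fc(*a)),(D,fd(*b))]).round(4))
P=[(C,fc(54,28),(65,95,43)),(C,fc(397,100),(65,-95,43)),(C,fc(49,225),(-45,95,43)),(D,fd(470,203),(-45,95,43)),
(C,fc(48,255),(-65,95,None)),(D,fd(464,236),(-65,95,None)),(C,fc(362,317),(-65,-95,None)),(D,fd(797,305),(-65,-95,None)),
(D,fd(516,245),(-65,70,None)),(D,fd(604,262),(-65,14,None)),(C,fc(90,262),(-65,70,None)),(D,fd(749,296),(-65,-68,None)),(C,fc(318,308),(-65,-68,None))]
def X(p,q):
    q=np.array([q[0],q[1],q[2] if q[2] else p[3]*1e3])/1e3
    c,s=np.cos(p[2]),np.sin(p[2]);return np.array([p[0]+c*q[0]-s*q[1],p[1]+s*q[0]+c*q[1],q[2]])
f=lambda p:np.concatenate([proj(k,X(p,q))-uv for k,uv,q in P])
r=least_squares(f,[.632,.252,-.15,.03],loss='soft_l1');print('block',r.x.round(4),np.degrees(r.x[2]));print(r.fun.reshape(-1,2).round(1).tolist())
print('slot',X(r.x,(-45,42,16)).round(4))
E
python3 blk.py
```

```text
wallz [0.588  0.3569 0.0364] [0.5614 0.1639 0.0427] [0.5865 0.3253 0.0455]
screw [0.7006 0.3249 0.0421]
screw [0.6866 0.2334 0.0444]
screw [0.6215 0.3361 0.0437]
screw [0.6074 0.2453 0.0425]
screw [0.5969 0.173  0.0452]
block [ 0.6392  0.249  -0.1465  0.0417] -8.392000243154364
[[-1.0, -1.2], [-0.2, 0.0], [-0.8, -1.3], [1.1, -0.9], [0.1, -0.2], [2.8, 0.6], [-0.3, 0.0], [-0.7, 0.1], [-1.3, 0.7], [3.3, 2.3], [0.0, 0.5], [0.7, -0.1], [-0.2, 0.2]]
slot [0.6008 0.2971 0.016 ]
```

```bash
python3 -c "
from h import *
A,B=np.load('A.npz'),np.load('B.npz')
print(atz(B,(324,125.5),.027),atz(B,(365,128.5),.027),atz(A,(247,9),.027),atz(A,(289,13),.027))"
python3 -m handwheel '[{"xyz":[-0.05,1,0],"turn":[0,0,0]},{"xyz":[-0.05,1,0],"turn":[0,0,0]},{"xyz":[-0.05,1,0],"turn":[0,0,0]},{"xyz":[-0.05,1,0],"turn":[0,0,0]},{"xyz":[-0.05,1,0],"turn":[0,0,0]},{"xyz":[-0.05,1,0],"turn":[0,0,0]},{"xyz":[-0.05,1,0],"turn":[0,0,0]},{"xyz":[-0.05,1,0],"turn":[0,0,0]}]'
python3 -m handwheel '[{"xyz":[-0.05,1,0],"turn":[0,0,0]},{"xyz":[-0.05,1,0],"turn":[0,0,0]},{"xyz":[-0.05,1,0],"turn":[0,0,0]},{"xyz":[-0.05,1,0],"turn":[0,0,0]},{"xyz":[-0.05,1,0],"turn":[0,0,0]},{"xyz":[-0.05,1,0],"turn":[0,0,0]},{"xyz":[-0.05,1,0],"turn":[0,0,0]},{"xyz":[-0.05,1,0],"turn":[0,0,0]}]'
python3 -m handwheel '[{"xyz":[-0.05,1,1],"turn":[0,0,0]},{"xyz":[-0.05,1,1],"turn":[0,0,0]},{"xyz":[-0.05,1,1],"turn":[0,0,0]},{"xyz":[-0.05,1,1],"turn":[0,0,0]},{"xyz":[-0.05,1,1],"turn":[0,0,0]},{"xyz":[-0.05,0.8,1],"turn":[0,0,0]},{"xyz":[0,0,1],"turn":[0,0,1]},{"xyz":[0,0,0],"turn":[0,0,0]}]'
```

```text
[ 0.68480196 -0.20946057  0.027     ] [ 0.68420866 -0.2580174   0.027     ] [ 0.68602245 -0.21451483  0.027     ] [ 0.68449202 -0.25981079  0.027     ]
time: 6.55
tcp_pos: [0.5407, 0.0382, 0.2901]
ee_rot: [3.139, 0.083, -0.0]
contact_force: [1.2, 0.4, -0.3]
grip_width: 0.0855
grasp_force: 0.0
time: 7.35
tcp_pos: [0.5409, -0.1218, 0.2901]
ee_rot: [3.139, 0.083, -0.001]
contact_force: [-0.8, -0.7, 0.7]
grip_width: 0.0854
grasp_force: 0.0
time: 8.15
tcp_pos: [0.539, -0.2368, 0.1473]
ee_rot: [-3.14, 0.055, 0.01]
contact_force: [-0.9, 0.1, -0.1]
grip_width: 0.0854
grasp_force: 0.0
```

```bash

python3 -m handwheel '[{"xyz":[0.3,-0.22,1],"turn":[0,0,-0.2]},{"xyz":[0,0,1],"turn":[0,0,0]},{"xyz":[0,0,1],"turn":[0,0,0]},{"xyz":[0,0,1],"turn":[0,0,0]},{"xyz":[0,0,0],"turn":[0,0,0]}]'
python3 -c "
from h import *
c,p=grab('wrist');np.savez('E.npz',**c,px=p);print(status.state()['ee_rot'])"

```

```text
time: 8.65
tcp_pos: [0.5468, -0.2306, 0.0688]
ee_rot: [-3.141, 0.02, 0.006]
contact_force: [-0.3, 0.6, -0.1]
grip_width: 0.0853
grasp_force: 0.0
[ 3.14151742e+00 -2.04324360e-02 -2.24129483e-03]
```

```bash

python3 -m handwheel '[{"xyz":[-0.05,0.1,1],"turn":[0,0,0]},{"xyz":[0,0,0.8],"turn":[0,0,0]},{"xyz":[0,0,0.2],"turn":[0,0,0]},{"xyz":[0,0,0],"turn":[0,0,0]}]'
python3 -m handwheel '[{"xyz":[0,0,0],"turn":[0,0,0]},{"xyz":[0,0,0],"turn":[0,0,0]},{"xyz":[0,0,0],"turn":[0,0,0]},{"xyz":[0,0,0],"turn":[0,0,0]},{"xyz":[0,0,0],"turn":[0,0,0]},{"xyz":[0,0,0],"turn":[0,0,0]},{"xyz":[0,0,0],"turn":[0,0,0]}]' 0 100
```

```text
time: 9.1
tcp_pos: [0.5482, -0.2326, 0.0311]
ee_rot: [3.141, -0.021, 0.001]
contact_force: [0.1, -0.3, 0.2]
grip_width: 0.0853
grasp_force: 0.0
time: 9.8
tcp_pos: [0.548, -0.2322, 0.0309]
ee_rot: [3.141, -0.021, 0.001]
contact_force: [-1.3, 1.1, 5.1]
grip_width: 0.0194
grasp_force: 98.4
```

```bash

python3 -m handwheel '[{"xyz":[0,0,-0.5],"turn":[0,0,0]},{"xyz":[0,0,-1],"turn":[0,0,0]},{"xyz":[0,0,-1],"turn":[0,0,0]},{"xyz":[0,0,-1],"turn":[0,0,0]},{"xyz":[0,0,-1],"turn":[0,0,0]},{"xyz":[0,0,-0.5],"turn":[0,0,0]},{"xyz":[0,0,0],"turn":[0,0,0]},{"xyz":[0,0,0],"turn":[0,0,0]}]'
python3 -c "
from h import *
c,p=grab('wrist');np.savez('F.npz',**c,px=p);save(p,'F.png')"
```

```text
time: 10.6
tcp_pos: [0.5471, -0.2321, 0.1295]
ee_rot: [-3.141, 0.021, 0.002]
contact_force: [-0.2, -0.0, -3.1]
grip_width: 0.0194
grasp_force: 98.0
```

View pics/F.png

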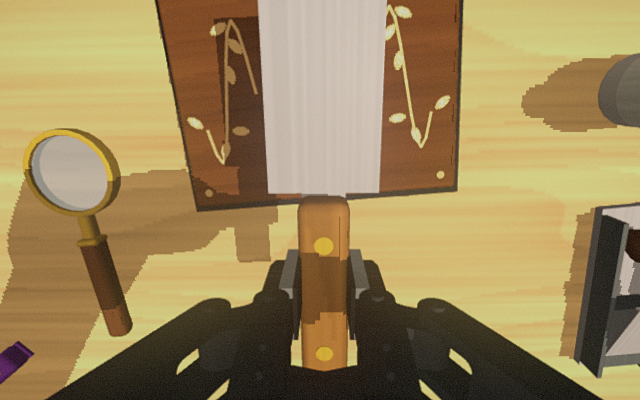

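F shows the scraper held: the blade shoulder corners are at (268,193) and (380,193), its edges leave the frame at x≈257 and 391, and the rivets are at (323,246) and (325,354). I'll check its pose in the hand against prediction.

```bash
python3 - <<'E'
from h import *
from scipy.optimize import least_squares
F=np.load('F.npz'); c=dict(T=np.array(viewer.get_image('wrist')['mount']),f=F['f'],c=F['c'],k=F['k'])
# p: origin x,y,z(tool, down), yaw(about tool z), pitch (blade droop)
def pt(p,q):
    # scraper x fwd, y left(= -tool y), z up(= -tool z)
    M=R.from_euler('zy',[p[3],-p[4]]).as_matrix()
    return np.array(p[:3])+M@np.array([q[0],-q[1],-q[2]])/1e3
def f(p):
    o=[]
    for q,uv in [((0,25,3),(268,193)),((0,-25,3),(380,193))]: o+=list(proj(c,pt(p,q))-uv)
    for q,u in [((80,25,3),257),((80,-25,3),391)]:
        a=proj(c,pt(p,(0,q[1],3)));b=proj(c,pt(p,q));t=a[1]/(a[1]-b[1]);o.append((a+t*(b-a))[0]-u)
    a=proj(c,pt(p,(-18.5,0,21)));b=proj(c,pt(p,(-72,0,21)))
    o+=[*(a-(323.5,246)),*(b-(324.5,354))]
    return o
p0=[.0375,0,.0069,0,0]; print(np.round(f(p0),1))
r=least_squares(f,p0);print(r.x.round(4),np.degrees(r.x[3:]),np.round(r.fun,1))
E
```

```text
[-0.7 -1.9 -2.1 -2.   0.6 -4.2 -0.9 -1.  -1.7 -2.8]
[ 0.0377  0.0006  0.0043  0.0004 -0.0151] [ 0.02254016 -0.86344091] [-0.3 -0.7  0.3 -0.8  0.7 -0.8  0.6  1.7 -0.4 -0.2]
```

```bash

python3 -m handwheel '[{"xyz":[-0.23,-1,0],"turn":[0,0,0]},{"xyz":[-0.23,-1,0],"turn":[0,0,0]},{"xyz":[-0.23,-1,0],"turn":[0,0,0]},{"xyz":[-0.23,-1,0],"turn":[0,0,0]},{"xyz":[-0.23,-1,0],"turn":[0,0,0]},{"xyz":[-0.23,-1,0],"turn":[0,0,0]},{"xyz":[-0.23,-1,0],"turn":[0,0,0]},{"xyz":[-0.23,-1,0],"turn":[0,0,0]}]'
python3 -m handwheel '[{"xyz":[-0.23,-1,0],"turn":[0,0,0]},{"xyz":[-0.23,-1,0],"turn":[0,0,0]},{"xyz":[-0.23,-1,0],"turn":[0,0,0]},{"xyz":[-0.23,-1,0],"turn":[0,0,0]},{"xyz":[-0.23,-1,0],"turn":[0,0,0]},{"xyz":[-0.23,-1,0],"turn":[0,0,0]},{"xyz":[-0.23,-1,0],"turn":[0,0,0]},{"xyz":[-0.23,-1,0],"turn":[0,0,0]}]'
python3 -m handwheel '[{"xyz":[-0.23,-1,0],"turn":[0,0,0]},{"xyz":[-0.23,-1,0],"turn":[0,0,0]},{"xyz":[-0.23,-1,0],"turn":[0,0,0]},{"xyz":[-0.23,-1,0],"turn":[0,0,0]},{"xyz":[-0.23,-1,0],"turn":[0,0,0]},{"xyz":[-0.23,-1,0],"turn":[0,0,0]},{"xyz":[-0.23,-1,0],"turn":[0,0,0]},{"xyz":[-0.23,-1,0],"turn":[0,0,0]}]'
python3 -m handwheel '[{"xyz":[-0.23,-1,0],"turn":[0,0,0]},{"xyz":[-0.23,-1,0],"turn":[0,0,0]},{"xyz":[-0.23,-0.8,0],"turn":[0,0,0]},{"xyz":[-0.2,-0.8,0],"turn":[0,0,0.5]},{"xyz":[0,0,0],"turn":[0,0,1]},{"xyz":[0,0,0],"turn":[0,0,0]},{"xyz":[0,0,0],"turn":[0,0,0]}]'
python3 -c "
from h import *
c,p=grab('wrist');np.savez('G.npz',**c,px=p);s=status.state();print(s['tcp_pos'],s['ee_rot'],R.from_rotvec(s['ee_rot']).as_matrix().round(4))
for n in ('scene','top'):
  c,p=grab(n);np.savez(n+'G.npz',**c,px=p)
"
```

```text
time: 11.5
tcp_pos: [0.5122, -0.0709, 0.1291]
ee_rot: [-3.141, 0.021, 0.003]
contact_force: [-0.8, 0.1, -2.3]
grip_width: 0.0196
grasp_force: 98.1
time: 12.3
tcp_pos: [0.4776, 0.0894, 0.1292]
ee_rot: [3.141, -0.021, -0.003]
contact_force: [0.6, -0.6, -2.3]
grip_width: 0.0192
grasp_force: 98.1
time: 13.1
tcp_pos: [0.443, 0.2497, 0.1291]
ee_rot: [3.141, -0.021, -0.003]
contact_force: [0.3, 0.3, -1.8]
grip_width: 0.0196
grasp_force: 98.1
time: 13.8
tcp_pos: [0.4267, 0.3209, 0.1294]
ee_rot: [3.132, -0.224, -0.002]
contact_force: [1.0, -0.3, -3.1]
grip_width: 0.0195
grasp_force: 98.2
[0.42689742 0.32078127 0.1295272 ] [ 3.13252260e+00 -2.25317420e-01 -1.09078371e-03] [[ 9.897e-01 -1.431e-01 -8.000e-04]
 [-1.431e-01 -9.897e-01 -9.000e-04]
 [-6.000e-04  1.000e-03 -1.000e+00]]
```

```bash
python3 - <<'E'
from h import *
G=np.load('G.npz'); im=cv2.resize(G['px'],None,fx=1.25,fy=1.25,interpolation=cv2.INTER_CUBIC)
def X(q,b=(.6392,.249,-.1475)):
    q=np.array(q)/1e3;c,s=np.cos(b[2]),np.sin(b[2]);return np.array([b[0]+c*q[0]-s*q[1],b[1]+s*q[0]+c*q[1],q[2]])
for q in [(-45,70,43),(-45,14,43),(-65,70,43),(-65,14,43),(-65,70,16),(-65,14,16),(-65,95,43),(-65,-32,43),(-65,-68,43),(-65,-95,43),(-45,95,43)]:
    u=proj(G,X(q));print(q,(u*1.25).round());cv2.circle(im,tuple(int(round(v)) for v in u*1.25),2,(0,0,255) if q[2]>20 else (0,255,255),-1)
cv2.imwrite('pics/G.png',im[...,::-1])
E
```

```text
(-45, 70, 43) [ 339. -100.]
(-45, 14, 43) [462. -99.]
(-65, 70, 43) [341. -50.]
(-65, 14, 43) [460. -49.]
(-65, 70, 16) [348. -29.]
(-65, 14, 16) [454. -29.]
(-65, 95, 43) [288. -50.]
(-65, -32, 43) [558. -48.]
(-65, -68, 43) [633. -47.]
(-65, -95, 43) [690. -46.]
(-45, 95, 43) [ 285. -100.]
```

View pics/G.png

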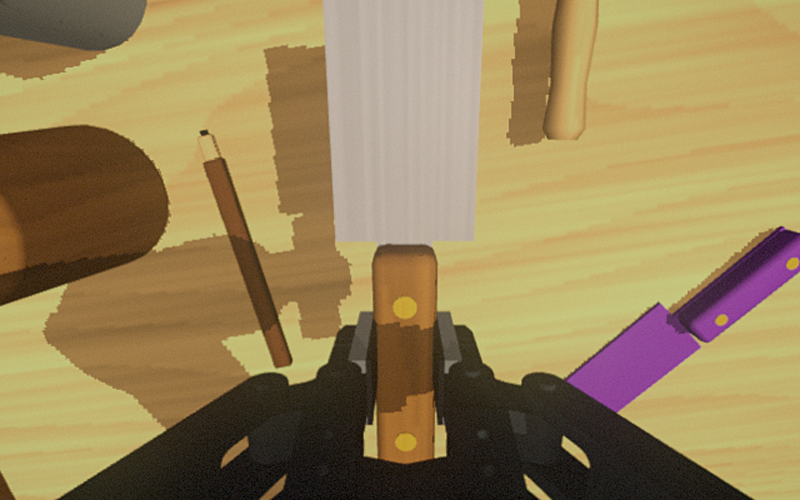

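G shows the block out of frame and the scraper straight in the hand. I'll advance above the block to verify alignment before inserting.

```bash

python3 -m handwheel '[{"xyz":[0,-0.13,0],"turn":[0,0,0.05]},{"xyz":[1,0,0],"turn":[0,0,0]},{"xyz":[1,0,0],"turn":[0,0,0]},{"xyz":[1,0,0],"turn":[0,0,0]},{"xyz":[0.5,0,0],"turn":[0,0,0]},{"xyz":[0,0,0],"turn":[0,0,0]},{"xyz":[0,0,0],"turn":[0,0,0]}]'
python3 - <<'E'
from h import *
G,p=grab('wrist');s=status.state();print(s['tcp_pos'],s['ee_rot']);np.savez('H.npz',**G,px=p)
box=[(240,0)];im=p.copy()
def X(q,b=(.6392,.249,-.1475)):
    q=np.array(q)/1e3;c,s=np.cos(b[2]),np.sin(b[2]);return np.array([b[0]+c*q[0]-s*q[1],b[1]+s*q[0]+c*q[1],q[2]])
im=cv2.resize(p[0:200,180:580],None,fx=2,fy=2,interpolation=cv2.INTER_CUBIC)
for q in [(-45,70,43),(-45,14,43),(-65,70,43),(-65,14,43),(-65,70,16),(-65,14,16),(-65,95,43),(-65,-32,43),(-65,-68,43),(-65,-95,43),(-45,95,43)]:
    u=(proj(G,X(q))-(180,0))*2;print(q,u.round());cv2.circle(im,tuple(int(round(v)) for v in u),2,(0,0,255) if q[2]>20 else (0,255,255),-1)
cv2.imwrite('pics/H.png',im[...,::-1])
E
```

```text
time: 14.65
tcp_pos: [0.4956, 0.3139, 0.1299]
ee_rot: [3.133, -0.233, -0.002]
contact_force: [-0.8, 0.6, -2.0]
grip_width: 0.0189
grasp_force: 98.2
[0.49529967 0.31403187 0.12991782] [ 3.13283276e+00 -2.31513385e-01 -1.76044966e-03]
(-45, 70, 43) [200. 103.]
(-45, 14, 43) [378. 103.]
(-65, 70, 43) [203. 170.]
(-65, 14, 43) [376. 170.]
(-65, 70, 16) [212. 174.]
(-65, 14, 16) [366. 173.]
(-65, 95, 43) [125. 170.]
(-65, -32, 43) [518. 170.]
(-65, -68, 43) [629. 170.]
(-65, -95, 43) [711. 170.]
(-45, 95, 43) [121. 103.]
```

View pics/H.png

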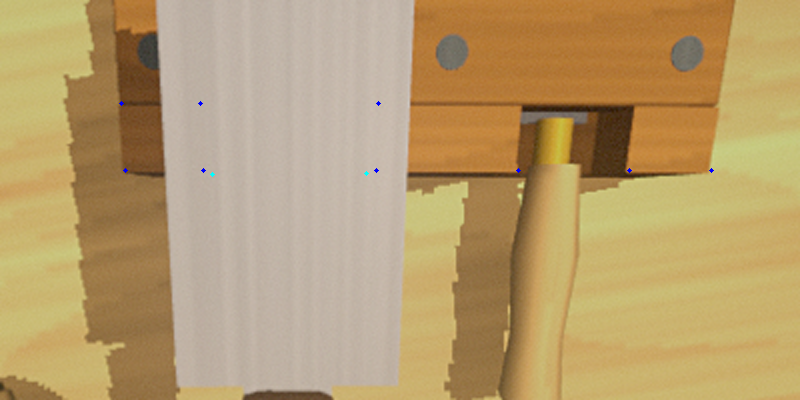

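H shows the predicted block corners lying on the real ones within 2 px (under 1 mm). I'll back off, lower and measure.

```bash

python3 -m handwheel '[{"xyz":[-1,0.04,0],"turn":[0,0,0]},{"xyz":[-1,0,0],"turn":[0,0,0]},{"xyz":[-1,0,0.3],"turn":[0,0,0]},{"xyz":[-0.5,0,0.7],"turn":[0,0,0]},{"xyz":[0,0,1],"turn":[0,0,0]},{"xyz":[0,0,1],"turn":[0,0,0]},{"xyz":[0,0,1],"turn":[0,0,0]},{"xyz":[0,0,1],"turn":[0,0,0]}]'
python3 -m handwheel '[{"xyz":[0,0,0],"turn":[0,0,0]},{"xyz":[0,0,0],"turn":[0,0,0]}]'
cat > rel.py <<'E'
from h import *
s=status.state();M=R.from_rotvec(s['ee_rot']).as_matrix();y=-.1475
o=s['tcp_pos']+M@[.0377,.0005,.0065]
B=np.array([[np.cos(y),np.sin(y)],[-np.sin(y),np.cos(y)]])
print('scraper in slot mm',(B@(o[:2]-[.6008,.2971])*1e3).round(1),'z',round((o[2]-.016)*1e3,1),'yaw err deg',np.degrees(np.arctan2(M[1,0],M[0,0])-y).round(2),'pitch up',np.degrees(M[2,0]).round(2),'F',s['contact_force'].round(1))
E
python3 rel.py
```

```text
time: 15.5
tcp_pos: [0.4261, 0.3238, 0.0297]
ee_rot: [-3.133, 0.231, 0.0]
contact_force: [-0.1, 0.0, -1.5]
grip_width: 0.0194
grasp_force: 98.2
time: 15.7
tcp_pos: [0.4265, 0.3237, 0.0304]
ee_rot: [3.133, -0.231, -0.001]
contact_force: [0.2, 0.0, -2.1]
grip_width: 0.0192
grasp_force: 98.2
scraper in slot mm [-138.6    0.2] z 7.9 yaw err deg 0.01 pitch up -0.02 F [ 0.2  0.  -2.1]
```

```bash

python3 -m handwheel '[{"xyz":[0,0,0.24],"turn":[0,0,0]},{"xyz":[0.5,0,0],"turn":[0,0,0]},{"xyz":[0.7,0,0],"turn":[0,0,0]},{"xyz":[0.7,0,0],"turn":[0,0,0]},{"xyz":[0.7,0,0],"turn":[0,0,0]},{"xyz":[0.7,0,0],"turn":[0,0,0]},{"xyz":[0,0,0],"turn":[0,0,0]}]'; python3 rel.py
```

```text
time: 16.4
tcp_pos: [0.4958, 0.3124, 0.0254]
ee_rot: [-3.132, 0.239, -0.003]
contact_force: [0.3, 0.1, -1.9]
grip_width: 0.0193
grasp_force: 98.2
scraper in slot mm [-68.4  -1. ] z 3.0 yaw err deg -0.28 pitch up 0.12 F [ 0.3  0.1 -1.9]
```

```bash

python3 -m handwheel '[{"xyz":[0.5,-0.05,0],"turn":[0,0,-0.05]},{"xyz":[0.5,0,0],"turn":[0,0,0]},{"xyz":[0.5,0,0],"turn":[0,0,0]},{"xyz":[0.5,0,0],"turn":[0,0,0]},{"xyz":[0.5,0,0],"turn":[0,0,0]},{"xyz":[0.4,0,0],"turn":[0,0,0]},{"xyz":[0,0,0],"turn":[0,0,0]}]'; python3 rel.py
```

```text
time: 17.1
tcp_pos: [0.5517, 0.3054, 0.0253]
ee_rot: [-3.133, 0.229, -0.002]
contact_force: [-0.1, -0.2, -1.7]
grip_width: 0.0193
grasp_force: 98.2
scraper in slot mm [-12.1   0.6] z 2.8 yaw err deg 0.08 pitch up 0.07 F [-0.1 -0.2 -1.7]
```

Now home until contact.

```bash

python3 -m handwheel '[{"xyz":[0.25,0,0],"turn":[0,0,0]},{"xyz":[0.2,0,0],"turn":[0,0,0]},{"xyz":[0,0,0],"turn":[0,0,0]}]'; python3 rel.py
python3 -m handwheel '[{"xyz":[0.1,0,0],"turn":[0,0,0]},{"xyz":[0.06,0,0],"turn":[0,0,0]},{"xyz":[0,0,0],"turn":[0,0,0]}]'; python3 rel.py
```

```text
time: 17.4
tcp_pos: [0.5595, 0.3046, 0.0254]
ee_rot: [-3.133, 0.227, -0.001]
contact_force: [0.2, -1.3, -1.3]
grip_width: 0.0195
grasp_force: 98.2
scraper in slot mm [-4.2  0.9] z 2.9 yaw err deg 0.16 pitch up 0.03 F [ 0.2 -1.3 -1.3]
time: 17.7
tcp_pos: [0.5622, 0.3043, 0.0253]
ee_rot: [3.133, -0.227, 0.0]
contact_force: [-1.0, -0.2, -1.9]
grip_width: 0.0194
grasp_force: 98.2
scraper in slot mm [-1.6  1. ] z 2.8 yaw err deg 0.18 pitch up 0.0 F [-1.  -0.2 -1.9]
```

```bash

python3 -m handwheel '[{"xyz":[0.08,0.03,0],"turn":[0,0,0]},{"xyz":[0,0,0],"turn":[0,0,0]}]'; python3 rel.py
python3 -m handwheel '[{"xyz":[0.06,0,0],"turn":[0,0,0]},{"xyz":[0,0,0],"turn":[0,0,0]}]'; python3 rel.py
```

```text
time: 17.9
tcp_pos: [0.5638, 0.3033, 0.0253]
ee_rot: [3.133, -0.227, 0.0]
contact_force: [-0.3, -0.1, -2.1]
grip_width: 0.0192
grasp_force: 98.2
scraper in slot mm [0.2 0.3] z 2.8 yaw err deg 0.17 pitch up 0.01 F [-0.3 -0.1 -2.1]
time: 18.1
tcp_pos: [0.5641, 0.3033, 0.0252]
ee_rot: [3.133, -0.226, -0.002]
contact_force: [-2.1, -0.1, -1.2]
grip_width: 0.019
grasp_force: 98.4
scraper in slot mm [0.5 0.4] z 2.6 yaw err deg 0.19 pitch up -0.07 F [-2.1 -0.1 -1.2]
```

```bash

python3 -m handwheel '[{"xyz":[0,0,0.1],"turn":[0,0,0]},{"xyz":[0,0,0],"turn":[0,0,0]}]'; python3 rel.py
python3 -m handwheel '[{"xyz":[0,0,0],"turn":[0,0,0]},{"xyz":[0,0,0],"turn":[0,0,0]},{"xyz":[0,0,0],"turn":[0,0,0]},{"xyz":[0,0,0],"turn":[0,0,0]},{"xyz":[0,0,0],"turn":[0,0,0]},{"xyz":[0,0,0],"turn":[0,0,0]}]' 0.75
python3 -m handwheel '[{"xyz":[0,0,-0.5],"turn":[0,0,0]},{"xyz":[0,0,-1],"turn":[0,0,0]},{"xyz":[0,0,-1],"turn":[0,0,0]},{"xyz":[0,0,-1],"turn":[0,0,0]},{"xyz":[0,0,-1],"turn":[0,0,0]},{"xyz":[0,0,-1],"turn":[0,0,0]},{"xyz":[0,0,0],"turn":[0,0,0]}]'
python3 - <<'E'
from h import *
G,p=grab('wrist');s=status.state();np.savez('I.npz',**G,px=p)
def X(q,b=(.6392,.249,-.1475)):
    q=np.array(q)/1e3;c,s=np.cos(b[2]),np.sin(b[2]);return np.array([b[0]+c*q[0]-s*q[1],b[1]+s*q[0]+c*q[1],q[2]])
u0=proj(G,X((-65,42,30))).astype(int);x0,y0=max(0,u0[0]-120),max(0,u0[1]-90);print(x0,y0)
im=cv2.resize(p[y0:y0+200,x0:x0+260],None,fx=3,fy=3,interpolation=cv2.INTER_CUBIC)
for q in [(-45,70,43),(-45,14,43),(-65,70,43),(-65,14,43),(-65,95,43),(-65,-32,43),(-45,67,19),(-45,17,19),(-63.5,42,37),(-117,42,37),(-45,31,37),(-45,53,37)]:
    u=(proj(G,X(q))-(x0,y0))*3;cv2.circle(im,tuple(int(round(v)) for v in u),3,(0,0,255) if q[2]>40 else (0,255,255),-1)
cv2.imwrite('pics/I.png',im[...,::-1])
E
```

```text
time: 18.3
tcp_pos: [0.5641, 0.3035, 0.0231]
ee_rot: [3.133, -0.226, -0.001]
contact_force: [-2.7, 1.2, -2.0]
grip_width: 0.0194
grasp_force: 98.3
scraper in slot mm [0.5 0.6] z 0.5 yaw err deg 0.21 pitch up -0.05 F [-2.7  1.2 -2. ]
time: 18.9
tcp_pos: [0.565, 0.3033, 0.0234]
ee_rot: [-3.133, 0.227, -0.001]
contact_force: [-0.2, -0.4, -0.4]
grip_width: 0.0643
grasp_force: 0.0
time: 19.6
tcp_pos: [0.5667, 0.3046, 0.1373]
ee_rot: [-3.129, 0.226, -0.009]
contact_force: [-0.5, -0.4, -0.3]
grip_width: 0.0638
grasp_force: 0.0
207 96
```

View pics/I.png

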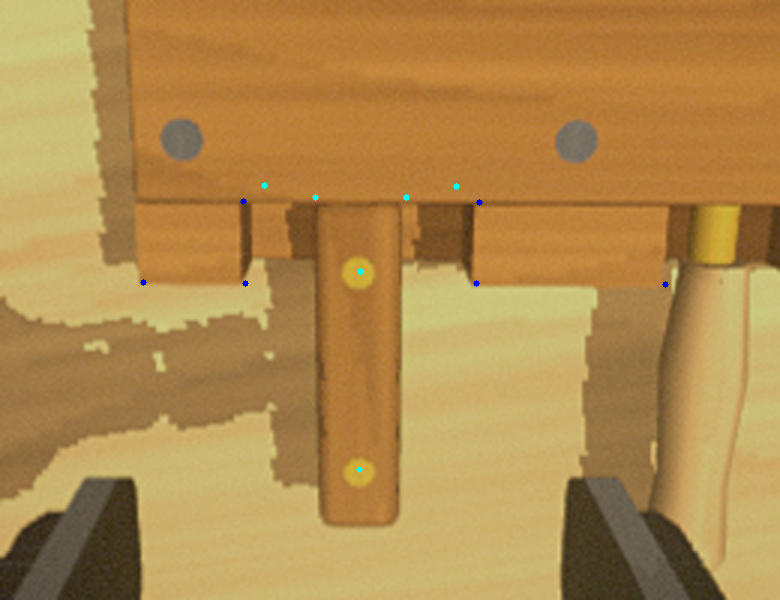

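I shows the scraper fully home, with its grip end against the roof's edge (crop y≈203) and both rivets exactly at their predicted points (360,271) and (360,470); the fingers are clear. Now to the lens.

```bash

python3 -m handwheel '[{"xyz":[-0.05,1,-0.4],"turn":[0,0,0]},{"xyz":[-0.05,1,-0.4],"turn":[0,0,0]},{"xyz":[-0.05,1,-0.4],"turn":[0,0,0]},{"xyz":[-0.05,1,-0.4],"turn":[0,0,0]},{"xyz":[-0.05,1,-0.4],"turn":[0,0,0]},{"xyz":[-0.05,1,-0.4],"turn":[0,0,0]},{"xyz":[-0.05,1,-0.4],"turn":[0,0,0]},{"xyz":[-0.05,1,-0.4],"turn":[0,0,0]}]'
python3 -m handwheel '[{"xyz":[-0.05,1,0],"turn":[0,0,0]},{"xyz":[-0.05,1,0],"turn":[0,0,0]},{"xyz":[-0.05,1,0],"turn":[0,0,0]},{"xyz":[-0.05,1,0],"turn":[0,0,0]},{"xyz":[-0.05,1,0],"turn":[0,0,0]},{"xyz":[-0.05,1,0],"turn":[0,0,0]},{"xyz":[-0.05,1,0],"turn":[0,0,0]},{"xyz":[-0.05,1,0],"turn":[0,0,0]}]'
python3 -m handwheel '[{"xyz":[-0.05,1,0],"turn":[0,0,0]},{"xyz":[0,0,0],"turn":[0,0,-1]},{"xyz":[0,0,0],"turn":[0,0,-1]},{"xyz":[0,0,0],"turn":[0,0,-0.7]},{"xyz":[0,0,0],"turn":[0,0,0]},{"xyz":[0,0,0],"turn":[0,0,0]}]' 1
python3 - <<'E'
from h import *
G,p=grab('wrist');np.savez('J.npz',**G,px=p)
e=proj(G,np.array([.573,-.029,.012]));h=proj(G,np.array([.47,-.037,.016]));print(e,h)
hsv=cv2.cvtColor(p,cv2.COLOR_RGB2HSV)
for n,uv in (('lens',e),('rim',proj(G,np.array([.573,-.062,.012]))),('rim2',proj(G,np.array([.573,.005,.012]))),('handle',h),('bench',proj(G,np.array([.5,-.08,0])))):
    u=uv.round().astype(int); print(n,u,hsv[u[1]-1:u[1]+2,u[0]-6:u[0]+7:2].mean(0).round().astype(int).tolist())
E
```

```text
time: 20.45
tcp_pos: [0.5331, 0.1431, 0.1978]
ee_rot: [3.132, -0.23, -0.0]
contact_force: [0.6, -0.8, -0.3]
grip_width: 0.0639
grasp_force: 0.0
time: 21.25
tcp_pos: [0.5016, -0.0136, 0.1976]
ee_rot: [3.133, -0.23, -0.0]
contact_force: [0.4, 0.0, 0.4]
grip_width: 0.0639
grasp_force: 0.0
time: 21.85
tcp_pos: [0.4984, -0.0318, 0.1975]
ee_rot: [3.138, 0.139, -0.0]
contact_force: [-0.0, -0.4, -0.8]
grip_width: 0.0855
grasp_force: 0.0
[326.84881253 103.56146568] [325.60501675 209.69096504]
lens [327 104] [[17, 41, 165], [16, 41, 163], [16, 41, 164], [15, 39, 164], [16, 41, 165], [15, 42, 168], [17, 43, 164]]
rim [362 107] [[16, 40, 166], [16, 29, 152], [21, 185, 185], [27, 167, 189], [24, 153, 167], [24, 111, 188], [24, 112, 188]]
rim2 [291 100] [[18, 139, 143], [18, 143, 141], [20, 169, 158], [21, 180, 159], [26, 179, 186], [14, 34, 146], [15, 40, 163]]
handle [326 210] [[15, 168, 107], [15, 158, 119], [15, 167, 121], [16, 168, 123], [14, 169, 123], [15, 168, 118], [15, 162, 119]]
bench [369 181] [[22, 119, 188], [22, 122, 188], [22, 120, 189], [22, 121, 189], [22, 118, 190], [22, 119, 188], [22, 120, 187]]
```

```bash
python3 - <<'E'
from h import *
G=np.load('J.npz');p=G['px'];hsv=cv2.cvtColor(p,cv2.COLOR_RGB2HSV)
m=((hsv[...,1]<80)).astype(np.uint8);m=cv2.morphologyEx(m,cv2.MORPH_OPEN,np.ones((3,3)))
n,l,st,ce=cv2.connectedComponentsWithStats(m);k=l[104,327];print('glass',st[k],ce[k])
cn=max(cv2.findContours((l==k).astype(np.uint8),0,1)[0],key=len);el=cv2.fitEllipse(cn);print(el);c0=atz(G,el[0],.010);print('lens z.010',c0.round(4))
h=((hsv[...,2]<132)&(hsv[...,1]>140)).astype(np.uint8)
pts=[]
for v in range(150,270,5):
    r=np.where(h[v,290:360])[0]+290
    if len(r): 
        a=(r.min()+r.max())/2; w=atz(G,(a,v),.012);pts.append(w); print(v,r.min(),r.max(),len(r),w[:2].round(4))
B=np.load('B.npz');s=B['px'][20:90,310:410];sv=cv2.cvtColor(s,cv2.COLOR_RGB2HSV)
q=(sv[...,1]<100)|(sv[...,2]<90);
for i in range(0,70,3): print(20+i,''.join('#' if (sv[i,j,2]<70) else 'o' if sv[i,j,1]<95 else '.' for j in range(0,100,2)))
E
```

```text
glass [ 295   71   64   68 3436] [326.55908033 104.806461  ]
((326.5595703125, 104.80208587646484), (63.83588409423828, 66.67131042480469), 2.828892230987549)
lens z.010 [ 0.5718 -0.0288  0.01  ]
150 321 321 1 [ 0.5292 -0.0272]
155 321 321 1 [ 0.5244 -0.0276]
160 321 321 1 [ 0.5195 -0.0281]
165 313 318 4 [ 0.514  -0.0231]
170 317 334 9 [ 0.5099 -0.0334]
175 317 334 18 [ 0.5049 -0.0338]
180 317 334 18 [ 0.4998 -0.0343]
185 318 334 17 [ 0.4947 -0.0352]
190 317 334 18 [ 0.4895 -0.0352]
195 317 334 18 [ 0.4843 -0.0356]
200 317 334 18 [ 0.479  -0.0361]
205 319 334 16 [ 0.4738 -0.0376]
210 317 334 18 [ 0.4684 -0.0371]
215 318 334 17 [ 0.463  -0.0381]
220 317 334 18 [ 0.4575 -0.038 ]
225 317 334 18 [ 0.452  -0.0385]
230 317 334 18 [ 0.4464 -0.039 ]
235 318 333 16 [ 0.4408 -0.0395]
240 318 333 16 [ 0.4352 -0.04  ]
245 318 333 15 [ 0.4295 -0.0405]
250 318 333 16 [ 0.4237 -0.041 ]
20 ..................................................
23 ..................................................
26 ..................................................
29 ..................................................

[... 379 characters left out ...]
3 o...........oo##ooooooooooooo####o#####...........
56 .........ooooooooo##oo#####oooooo#ooooo.o.o.......
59 .........oo######oooooooooooooooooooooo...........
62 .........oooooooooooooooooooooooooo###............
65 .........ooooooooooo###########o..................
68 .........oo####...................................
71 ........................................o.........
74 .......................o..........................
77 ...............oo.oo.....o........................
80 ...............o.o..oo.ooooo.oo.o.oooo..o.........
83 .........o...o......................o......oo.ooo.
86 ..................................................
89 ..................................................
```

```bash

python3 -m handwheel '[{"xyz":[1,0.2,-0.33],"turn":[0,0,0]},{"xyz":[1,0.2,-0.33],"turn":[0,0,0]},{"xyz":[1,0.2,-0.33],"turn":[0,0,0]},{"xyz":[1,0.2,-0.33],"turn":[0,0,0]},{"xyz":[1,0.2,-0.33],"turn":[0,0,0]},{"xyz":[1,0.2,-0.33],"turn":[0,0,0]},{"xyz":[1,0.2,-0.33],"turn":[0,0,0]},{"xyz":[0,0,0],"turn":[0,0,0]}]'
python3 - <<'E'
from h import *
G,p=grab('wrist');np.savez('K.npz',**G,px=p);B=np.load('B.npz')
for z in (.1,.122): print(z,atz(B,(386,42.5),z),proj(G,atz(B,(386,42.5),z)).round())
u=proj(G,atz(B,(386,42.5),.09)).astype(int);x0,y0=u[0]-60,max(0,u[1]-50);s=cv2.cvtColor(p,cv2.COLOR_RGB2HSV)
print(x0,y0)
for i in range(y0,y0+110,3): print(i,''.join('#' if (s[i,j,2]<70) else 'o' if s[i,j,1]<95 else '.' for j in range(x0,min(640,x0+170),2)))
# panel star from B: mat corners via dark mask
b=cv2.cvtColor(B['px'],cv2.COLOR_RGB2HSV);m=(b[...,2]<130).astype(np.uint8);m[280:]=0
n,l,st,ce=cv2.connectedComponentsWithStats(cv2.morphologyEx(m,cv2.MORPH_CLOSE,np.ones((5,5))));k=1+np.argmax(st[1:,4]);print(st[k],ce[k])
E
```

```text
time: 22.7
tcp_pos: [0.6431, -0.0464, 0.244]
ee_rot: [3.138, 0.141, 0.004]
contact_force: [-0.8, -0.1, 0.3]
grip_width: 0.0855
grasp_force: 0.0
0.1 [ 0.76610721 -0.26081167  0.1       ] [602.  68.]
0.122 [ 0.76246155 -0.25730291  0.122     ] [620.  69.]
535 16
16 ...o..ooooooooooo.oo...o............#........##......
19 ..o...........oo.............................##......
22 .............................................##......
25 .....................................##.....###......
28 ooooooooooo.o........................###.....##......
31 .........ooo.oo.oooo..oo.............###.....##......
34 ...................o.................###.....##......
37 .....................................##......##......
40 .....................................##......##......
43 .....................................##......##......
46 .....................................##..............
49 .....................................##..............
52 .....................................##..............
55 .....................................................
58 ......................................
[... 638 characters left out ...]
....
94 .....................................................
97 .....................................................
100 ...............o.....................................
103 ooooo................................................
106 .......o..o.o...o....................................
109 ........................o.o.....o....................
112 ..........................................o..........
115 .....................................................
118 ################.#oo.................................
121 ########################.............................
124 ########################.............................
[  246    93   181   179 18773] [334.46343152 158.94396207]
```

```bash
python3 - <<'E'
from h import *
K=np.load('K.npz');B=np.load('B.npz')
def show(c,x0,x1,y0,y1):
    s=cv2.cvtColor(c['px'],cv2.COLOR_RGB2HSV)
    for i in range(y0,y1): print(i,''.join('#' if s[i,j,2]<70 else 'o' if s[i,j,1]<105 else '+' if s[i,j,2]<140 else '.' for j in range(x0,x1)))
print('B366');show(B,350,404,37,56);print('K585');show(K,560,634,62,80)
for fb,fk in [((397,41),(625,67.5)),((397,42),(624,68)),((398,40),(626,67))]: print(tri([(B,fb),(K,fk)]).round(4), [ (proj(c,tri([(B,fb),(K,fk)]))-u).round(1) for c,u in ((B,fb),(K,fk))])
T=np.load('cam_top.npz');S=np.load('cam_scene.npz')
X=np.array([.762,-.2575,.11]);print(proj(T,X),proj(S,X))
print('T');show(T,385,412,134,156);print('S');show(S,210,250,225,258)
E
```

```text
B366
37 .....................o................................
38 .........o.......oo.............o....o................
39 ooo...o.....o.o.o...o...o....o.o...oo..o.......o......
40 oo..o.o...o..o.o..oo.......oo..........o....o.oo..o...
41 .o.oo.....o....oooo.oo.o.......oooo..oooooooooooo...o.
42 ..............oo.o.oooo.o.oooooooooooooooooooooooo.oo.
43 .................o...o...oooooooooooooooooooooooo.oooo
44 .........................oooooooooooooooooooooooo..oo.
45 oo..ooo.................ooooooooooooooo#####o.......oo
46 o..o....ooo...o.....o..o##o################+....o..ooo
47 .......o.o...o.......oo##################oo..o........
48 ...ooooooooooooooooooo######o###########oo.o....ooo...
49 ooooooooooooooooooooo##################o..o..o.oo.o.oo
50 oo##ooooooooooooooooo######o#######o##o....o.ooo..oo..
51 oooooooooooooooooooo#################o....o...o.......
52 ooooooooooooooooooo#######oo###o#####o.o..ooo.oooo...o
53 o#oooooooooooooooo########oo#o#####o#ooooooo.oooooo.oo
54 oooooooooo#ooooo#############oo##ooooooooooooooooooooo
55 ooo#####oo#o##o####o##o####o##oooooooooooooooooo
[... 3167 characters left out ...]
##o+o++++++....+...+..+++
243 .o........+o######ooooooo+o+++.........+
244 ..........oo#######oo####o+o+++o........
245 .........+oo################oooo++o.....
246 .........+oo#o################ooo+++....
247 ........+++o####################oo+++...
248 .........+++######################o+++..
249 .o........++#######################+++.+
250 ..o....o..++#######################++++.
251 ..........oo+######################+++++
252 ..........+++++++###+##############++++.
253 ...........++++++++++++++++++++++++++++.
254 ..+...........++.+++++++++++++++o+++++..
255 ........+.+..........+.+.+.++....++.+...
256 ..+......+...........................o.+
257 ..................+......+...........+..
```

```bash
python3 - <<'E'
from h import *
K=np.load('K.npz');B=np.load('B.npz');T=np.load('cam_top.npz');S=np.load('cam_scene.npz')
for fb,fk in [((387,43),(613,69.5)),((387,43),(612,69.5)),((398,42),(626,68.5)),((375,44.5),(600,71))]: X=tri([(B,fb),(K,fk)]);print(X.round(4),proj(B,X)-fb,proj(K,X)-fk,proj(T,X),proj(S,X))
# star: panel dark-brown mask corners in K and A (flat top z=.024), fit rotated rect of mat outline z~.002
for n in 'BK':
    c=np.load(n+'.npz');h=cv2.cvtColor(c['px'],cv2.COLOR_RGB2HSV)
    X=np.array([.6265,-.232,.024]);u=proj(c,X).round().astype(int)
    pale=((h[...,1]<110)&(h[...,2]>150)).astype(np.uint8)
    print(n,u,h[u[1]-14:u[1]+15:4,u[0],:].tolist())
E
```

```text
[ 0.7635 -0.2597  0.1129] [-0.0116779   0.09227549] [ 0.04301415 -0.10082159] [399.70247486 141.40014262] [219.39997527 233.77158382]
[ 0.7637 -0.2599  0.1117] [-0.01767458  0.13921964] [ 0.06475637 -0.1520376 ] [399.70451611 141.42508183] [219.39707407 234.00803323]
[ 0.765  -0.269   0.1135] [ 0.01381862 -0.10067563] [-0.04851071  0.10990479] [402.26118488 140.96347674] [215.97404731 233.54928789]
[ 0.7615 -0.2492  0.1138] [-0.02531689  0.22095471] [ 0.09938803 -0.24180315] [396.91661709 141.92719291] [223.1641798  233.61539766]
B [339 175] [[13, 36, 189], [17, 39, 189], [14, 37, 188], [13, 34, 188], [14, 39, 189], [14, 35, 187], [13, 35, 187], [16, 38, 187]]
K [485 203] [[26, 88, 204], [22, 127, 163], [24, 110, 204], [19, 138, 148], [18, 160, 129], [14, 180, 119], [12, 174, 117], [12, 157, 130]]
```

```bash
python3 - <<'E'
from h import *
c=np.load('K.npz');h=cv2.cvtColor(c['px'],cv2.COLOR_RGB2HSV)
w=h[140:270,410:560];m=((w[...,2]>150)&(w[...,1]<150)).astype(np.uint8)
n,l,st,ce=cv2.connectedComponentsWithStats(m)
for i in range(1,n):
    if st[i,4]>60: print(st[i],ce[i]+(410,140),atz(c,ce[i]+(410,140),.024).round(4))
for i in range(0,130,4): print(140+i,''.join('o' if m[i,j] else '.' for j in range(0,150,2)))
E
```

```text
[  0  15  38  82 504] [431.30753968 188.51785714] [ 0.6382 -0.1682  0.024 ]
[109  17  32  82 508] [536.63976378 191.04133858] [ 0.6459 -0.2869  0.024 ]
[ 59  37  33  25 312] [484.4775641 189.0224359] [ 0.6429 -0.2277  0.024 ]
[52 55 17  7 89] [469.73033708 197.84269663] [ 0.6313 -0.2134  0.024 ]
[78 56 17  6 86] [496.15116279 198.54651163] [ 0.6332 -0.2434  0.024 ]
[56 61 14 12 81] [472.22222222 206.88888889] [ 0.6211 -0.2185  0.024 ]
[76 61 11 13 83] [490.74698795 207.36144578] [ 0.6224 -0.2397  0.024 ]
[68 63  7 16 83] [480.87951807 210.6746988 ] [ 0.6175 -0.2294  0.024 ]
[ 33  99 117  31 929] [505.33907427 264.69537137] [ 0.5531 -0.2741  0.024 ]
[  0 121  25   9 150] [418.43333333 264.46666667] [ 0.5443 -0.1698  0.024 ]
140 ...........................................................................
144 ...........................................................................
148 ...........................................................................
152 ...........................................................................
156 ............oo.oo..........................
[... 1572 characters left out ...]
.................................................oo.........
240 ...........................................................................
244 ..........................................................................o
248 ..........................................................................o
252 .........................................................................oo
256 ....................................................................oo...oo
260 ........................................................................ooo
264 oooooooo..........ooooooooooooooooooooooooooooooooooooooooooooooooooooooooo
268 ooooooo............oooooooooooooooooooooooooooooooooooooooooooooooooooooooo
```

```bash
cat > star.py <<'E'
from h import *
import sys
c,p=grab('wrist');np.savez('L%s.npz'%sys.argv[1],**c,px=p);h=cv2.cvtColor(p,cv2.COLOR_RGB2HSV)
m=((h[...,2]>150)&(h[...,1]<150)).astype(np.uint8);n,l,st,ce=cv2.connectedComponentsWithStats(m)
G=np.array([.631,-.2285]);pts=[]
for i in range(1,n):
    if 10<st[i,4]<1500:
        v,u=np.where(l==i);w=atz(c,ce[i],.024)[:2]
        if np.linalg.norm(w-G)<.027: pts+=[atz(c,(a,b),.024)[:2] for a,b in zip(u,v)]
pts=np.array(pts);print(len(pts),'mean',pts.mean(0).round(4));print('bbox mid',((pts.max(0)+pts.min(0))/2).round(4),'size',(pts.max(0)-pts.min(0)).round(4),'circ',cv2.minEnclosingCircle((pts*1e3).astype(np.float32)))
E
python3 star.py 1; python3 -c "
from h import *
s=status.state();print(s['tcp_pos'],s['ee_rot'])"
```

```text
746 mean [ 0.6326 -0.2284]
bbox mid [ 0.6324 -0.2286] size [0.049  0.0481] circ ((632.1622314453125, -228.13714599609375), 24.691312789916992)
[ 0.64037302 -0.04592689  0.24295815] [-3.13833586e+00 -1.42446719e-01  2.18860384e-03]
```

```bash

python3 -m handwheel '[{"xyz":[-1,-0.17,0],"turn":[0,0,0]},{"xyz":[-1,-0.17,0],"turn":[0,0,0]},{"xyz":[-1,-0.17,0],"turn":[0,0,0]},{"xyz":[-1,-0.17,0],"turn":[0,0,0]},{"xyz":[-1,-0.17,0.5],"turn":[0,0,0]},{"xyz":[-1,-0.17,1],"turn":[0,0,0]},{"xyz":[-1,-0.17,1],"turn":[0,0,0]},{"xyz":[-0.1,0,1],"turn":[0,0,0]}]' 1
python3 -m handwheel '[{"xyz":[0,0,1],"turn":[0,0,0]},{"xyz":[0,0,1],"turn":[0,0,0]},{"xyz":[0,0,1],"turn":[0,0,0]},{"xyz":[0,0,1],"turn":[0,0,0]},{"xyz":[0,0,1],"turn":[0,0,0]},{"xyz":[0,0,1],"turn":[0,0,0]},{"xyz":[0,0,0],"turn":[0,0,0]},{"xyz":[0,0,0],"turn":[0,0,0]}]'
```

```text
time: 23.6
tcp_pos: [0.4933, -0.035, 0.1726]
ee_rot: [3.138, 0.143, -0.004]
contact_force: [0.4, -0.8, -0.2]
grip_width: 0.0854
grasp_force: 0.0
time: 24.4
tcp_pos: [0.4966, -0.0351, 0.0537]
ee_rot: [3.138, 0.143, -0.001]
contact_force: [0.6, -0.8, 0.7]
grip_width: 0.0853
grasp_force: 0.0
```

```bash

python3 -m handwheel '[{"xyz":[0,0,1],"turn":[0,0,0]},{"xyz":[0,0,1],"turn":[0,0,0]},{"xyz":[0,0,0.4],"turn":[0,0,0]},{"xyz":[0,0,0],"turn":[0,0,0]},{"xyz":[0,0,0],"turn":[0,0,0]}]'
python3 -m handwheel '[{"xyz":[0,0,0],"turn":[0,0,0]},{"xyz":[0,0,0],"turn":[0,0,0]},{"xyz":[0,0,0],"turn":[0,0,0]},{"xyz":[0,0,0],"turn":[0,0,0]},{"xyz":[0,0,0],"turn":[0,0,0]},{"xyz":[0,0,0],"turn":[0,0,0]},{"xyz":[0,0,0],"turn":[0,0,0]},{"xyz":[0,0,0],"turn":[0,0,0]}]' 0 60
```

```text
time: 24.9
tcp_pos: [0.4981, -0.0351, 0.0065]
ee_rot: [3.138, 0.143, 0.002]
contact_force: [0.7, 0.0, 0.9]
grip_width: 0.0855
grasp_force: 0.0
time: 25.7
tcp_pos: [0.4976, -0.0351, 0.0059]
ee_rot: [3.138, 0.143, 0.001]
contact_force: [-1.5, -0.5, 5.4]
grip_width: 0.0162
grasp_force: 60.4
```

```bash

python3 -m handwheel '[{"xyz":[0,0,-0.4],"turn":[0,0,0]},{"xyz":[0,0,-1],"turn":[0,0,0]},{"xyz":[0,0,-1],"turn":[0,0,0]},{"xyz":[0,0,-1],"turn":[0,0,0]},{"xyz":[0,0,-1],"turn":[0,0,0]},{"xyz":[0,0,-1],"turn":[0,0,0]},{"xyz":[0,0,0],"turn":[0,0,0]},{"xyz":[0,0,0],"turn":[0,0,0]}]'
cat > lens.py <<'E'
from h import *
g,p=grab('wrist');s=status.state();im=viewer.get_image('wrist');c=dict(T=np.array(im['mount']),f=g['f'],c=g['c'],k=g['k'])
hsv=cv2.cvtColor(p,cv2.COLOR_RGB2HSV)
y=((hsv[...,0]>=18)&(hsv[...,0]<=32)&(hsv[...,1]>150)&(hsv[...,2]>110)).astype(np.uint8)
e=proj(c,np.array([.0745,.0004,-.006])); print('pred top-centre px',e.round(1),[proj(c,np.array([.0745+a,.0004+b,-.006])).round().tolist() for a,b in ((.036,0),(-.036,0),(0,.036),(0,-.036))])
u=e.round().astype(int)
def runs(v):  return ''.join('%d:%d,%d,%d '%((i,)+tuple(hsv_) ) for i,hsv_ in v)
print('row',[(int(x),)+tuple(int(t) for t in hsv[u[1],x]) for x in list(range(u[0]-64,u[0]-36,3))+list(range(u[0]+37,u[0]+66,3))])
print('col',[(int(v),)+tuple(int(t) for t in hsv[v,u[0]]) for v in list(range(max(0,u[1]-62),u[1]-30,3))+list(range(u[1]+30,u[1]+62,3))])
print(s['tcp_pos'],s['ee_rot'],s['contact_force'])
np.savez('M.npz',**g,px=p)
E
python3 lens.py
```

```text
time: 26.5
tcp_pos: [0.4972, -0.0352, 0.1135]
ee_rot: [3.138, 0.143, 0.0]
contact_force: [-0.4, 1.3, -1.3]
grip_width: 0.0165
grasp_force: 59.7
pred top-centre px [322.9 105.8] [[323.0, 2.0], [323.0, 195.0], [415.0, 106.0], [231.0, 106.0]]
row [(259, 17, 40, 184), (262, 17, 43, 184), (265, 16, 40, 183), (268, 15, 42, 183), (271, 15, 42, 182), (274, 14, 42, 184), (277, 15, 42, 184), (280, 17, 39, 182), (283, 17, 42, 181), (286, 19, 41, 182), (360, 26, 40, 199), (363, 27, 36, 199), (366, 25, 36, 200), (369, 28, 38, 200), (372, 27, 39, 197), (375, 25, 40, 199), (378, 24, 40, 199), (381, 23, 40, 200), (384, 23, 38, 203), (387, 23, 40, 199)]
col [(44, 23, 39, 198), (47, 23, 41, 198), (50, 25, 38, 196), (53, 24, 38, 199), (56, 24, 41, 194), (59, 20, 47, 200), (62, 18, 47, 199), (65, 20, 42, 199), (68, 21, 45, 199), (71, 21, 44, 198), (74, 21, 41, 198), (136, 25, 37, 200), (139, 23, 38, 199), (142, 25, 40, 199), (145, 26, 36, 199), (148, 27, 38, 200), (151, 26, 38, 199), (154, 25, 38, 199), (157, 24, 38, 199), (160, 23, 41, 200), (163, 21, 44, 199), (166, 23, 43, 200)]
[ 0.49670981 -0.03513963  0.1128223 ] [ 3.13831059e+00  1.43301573e-01 -2.10001793e-03] [ 0.32731941  0.54026987 -2.29018168]
```

```bash
cat > lens2.py <<'E'
from h import *
from scipy.optimize import least_squares
def contour(p,u):
    h=cv2.cvtColor(p,cv2.COLOR_RGB2HSV);m=cv2.morphologyEx((h[...,1]<85).astype(np.uint8),cv2.MORPH_OPEN,np.ones((3,3)))
    n,l,st,ce=cv2.connectedComponentsWithStats(m);k=l[u[1],u[0]];cn=max(cv2.findContours((l==k).astype(np.uint8),0,1)[0],key=len);print(st[k]);return cv2.fitEllipse(cn)
def pred(c,P,r,M=np.eye(3)):
    t=np.linspace(0,2*np.pi,60,endpoint=False);return cv2.fitEllipse(np.array([proj(c,P+M@[r*np.cos(a),r*np.sin(a),0]) for a in t],np.float32))
vec=lambda e:np.array([e[0][0],e[0][1],*(e[1] if 1 else 0)])
J=np.load('J.npz');eJ=contour(J['px'],(327,104));
f=lambda q:vec(pred(J,np.array([q[0],q[1],.010]),q[2]))-vec(eJ)
r=least_squares(f,[.572,-.029,.032],x_scale=.01);print('bench lens',r.x.round(4),r.fun.round(2));rad=r.x[2]
M=np.load('M.npz');c=dict(T=np.array(viewer.get_image('wrist')['mount']),f=M['f'],c=M['c'],k=M['k'])
e=contour(M['px'],(323,106));print(e)
f=lambda q:vec(pred(c,np.array(q[:3]),rad,R.from_euler('y',q[3]).as_matrix()))-vec(e)
r=least_squares(f,[.0745,0,-.004,0],x_scale=.01);print('tool lens',r.x.round(4),r.fun.round(2),'exp z -.004')
g=lambda q:f([q[0],q[1],-.004+q[2]*.0745,-q[2]])
r=least_squares(g,[.0745,0,0],x_scale=.01);print('x,y,droop rad',r.x.round(4),r.fun.round(2))
E
python3 lens2.py
```

```text
[ 295   71   64   68 3443]
bench lens [ 0.5711 -0.0289  0.0303] [-0.   -0.    0.11 -0.1 ]
[  247    23   154   161 19313]
((323.82427978515625, 102.64443969726562), (152.68067932128906, 159.21136474609375), 179.87315368652344)
tool lens [ 0.0738  0.0008 -0.0045 -0.    ] [-0.   -0.02  0.19 -0.16] exp z -.004
x,y,droop rad [ 0.0738  0.0007 -0.    ] [-0.03 -0.22 -0.33 -0.66]
```

```bash

python3 -m handwheel '[{"xyz":[0.2,0.9,0],"turn":[0,0,0]},{"xyz":[0.2,0.9,0],"turn":[0,0,0]},{"xyz":[0.2,0.9,0],"turn":[0,0,0]},{"xyz":[0.2,0.9,0],"turn":[0,0,0]},{"xyz":[0.2,0.9,0],"turn":[0,0,0]},{"xyz":[0.2,0.9,0],"turn":[0,0,0]},{"xyz":[0.2,0.9,0],"turn":[0,0,0]},{"xyz":[0.2,0.9,0],"turn":[0,0,0]}]'
python3 -m handwheel '[{"xyz":[0.2,0.9,0],"turn":[0,0,0]},{"xyz":[0.2,0.9,0],"turn":[0,0,0]},{"xyz":[0.17,0.8,0],"turn":[0,0,0]},{"xyz":[0,0.3,0],"turn":[0,0,0]},{"xyz":[0,0,0],"turn":[0,0,0]},{"xyz":[0,0,0],"turn":[0,0,0]},{"xyz":[0,0,0],"turn":[0,0,0]}]'
cat > fin.py <<'E'
from h import *
s=status.state();M=R.from_rotvec(s['ee_rot']).as_matrix();L=s['tcp_pos']+M@[.0738,.0007,0]
e=L-[.6322,-.2283,.113];print('lens',L.round(4),'err mm',(e*1e3).round(1),'tool err',(M.T@e*1e3).round(1),'tilt',M[2].round(4),s['contact_force'].round(1),np.abs(s['joint_velocities']).max())
E
python3 fin.py
```

```text
time: 27.45
tcp_pos: [0.542, -0.1762, 0.1123]
ee_rot: [-3.138, -0.144, 0.003]
contact_force: [-0.1, 0.4, -0.7]
grip_width: 0.0161
grasp_force: 59.7
time: 28.15
tcp_pos: [0.5591, -0.231, 0.1135]
ee_rot: [-3.138, -0.146, 0.0]
contact_force: [-0.4, -0.7, -1.0]
grip_width: 0.0162
grasp_force: 59.7
lens [ 0.6326 -0.2249  0.1135] err mm [0.4 3.4 0.5] tool err [ 0.7 -3.4 -0.5] tilt [-1.e-04 -7.e-04 -1.e+00] [-0.4 -0.7 -1. ] 0.003739082201304647
```

```bash

python3 -m handwheel '[{"xyz":[-0.03,0.17,0],"turn":[0,0,0]},{"xyz":[0,0,0],"turn":[0,0,0]},{"xyz":[0,0,0],"turn":[0,0,0]},{"xyz":[0,0,0],"turn":[0,0,0]},{"xyz":[0,0,0],"turn":[0,0,0]},{"xyz":[0,0,0],"turn":[0,0,0]}]'
python3 fin.py; python3 - <<'E'
from h import *
c,p=grab('wrist');S,q=grab('scene');T,q2=grab('top')
# sanity: square unmoved (difference against the first pictures) near rule top
for n,a,b,x in (('scene',np.load('cam_scene.npz')['px'],q,(210,230,250,255)),):
    pass
h=cv2.cvtColor(p,cv2.COLOR_RGB2HSV);m=((h[...,1]<115)&(h[...,2]>120)).astype(np.uint8)
cm=dict(T=np.array(viewer.get_image('wrist')['mount']),f=c['f'],c=c['c'],k=c['k'])
print('lens px pred',proj(cm,np.array([.0738,.0007,-.004])).round(1))
y=((h[...,0]>=20)&(h[...,0]<=32)&(h[...,1]>140)).astype(np.uint8)
n,l,st,ce=cv2.connectedComponentsWithStats(y)
print([(st[i].tolist()) for i in range(1,n) if st[i,4]>800])
E
```

```text
time: 28.75
tcp_pos: [0.5588, -0.2357, 0.1135]
ee_rot: [3.138, 0.144, 0.0]
contact_force: [1.0, -0.4, -1.5]
grip_width: 0.0159
grasp_force: 59.7
lens [ 0.6324 -0.2296  0.1135] err mm [ 0.2 -1.3  0.5] tool err [ 0.   1.3 -0.5] tilt [ 0.e+00  1.e-04 -1.e+00] [ 1.  -0.4 -1.5] 0.002105468068102697
lens px pred [323.7 107.6]
[[234, 6, 181, 247, 8165]]
```

```bash
python3 -c "
from plant import workorder
print(workorder.close_job())"
```

```text
the job is handed in; nothing more can be done
None
```

I handed the job in at about 29 s: the scraper is fully home in the empty slot and released, and the lens is held level about 1 mm from the star's middle, within 1 mm of the rule top's measured 113 mm height. The square and other tools were not touched, as far as I could tell, but I have no verdict from the judge.

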